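Load a heater control unit under the hold-down flap of its test fixture

ROBOT

A 7-joint arm with a two-finger parallel gripper is mounted at the origin on the work surface. World frame = base frame: x ahead of the robot, y to its left, z up, the work surface at z = 0. Lengths are in m, angles in rad, forces in N, time in s.
With the tool pointing down it reaches from about 0.35 to 0.9 m from the base axis. Payload 8.1 kg.
Tool frame: the origin (TCP) lies at the very end of the fingers, on their centre line; the grasp point (between the pads) lies 19 mm behind it; z points along the fingers, y is the direction in which the jaws open and shut (so a half turn about z gives the same grasp; the last joint's range is limited). The gripper opens to 92 mm and grips with 3 to 60 N. Pads are 19 mm wide; open, the fingers measure 130 mm over their backs; the gripper's body (75 mm by 190 mm) begins 47 mm behind the grasp point.
Start: joints at [1.043, 0.434, 0.025, 1.573, -0.012, 1.134, -0.075], TCP at [0.258, -0.569, 0.227] pointing down, gripper open.
Joint ranges: [-2.62, 2.62], [-0.44, 2.09], [-1.27, 1.32], [0.08, 2.57], [-1.32, 4.46], [0.12, 2], [-2.74, 2.74]. Speed limits (rad/s): [2.22, 2.22, 3.01, 3.01, 3.14, 3.14, 3.14].

INTERFACE

Orientations are given as a rotation vector (axis times angle).
In Python, from cell import observe, get_image, sign_off gives the robot as it stands.
- The arm moves only by the tool arm_command, never from a script. Its argument "deltas" is a list of rows, each an object with "xyz": the shift along the tool's x, y, z in cm, a list of three; "turn": the turn about the tool's z in degrees; "jaw": the closure in counts, from 0 (fully open) to 255 (shut). A call has 1 to 5 rows; each row is the pose to reach, as a shift and turn from the pose measured when the call began, along the tool's axes at that moment; what a row does not reach only later rows make up. A row lasts 1/12 s, in which the tool goes at most 41.7 mm and 7.16 degrees, less where a joint would pass 70% of its speed; a pose out of reach is approached as far as the arm can. A call with a gripper value outside its range is refused whole. The fingers move at their own pace and stop on an object; "force" is the grip in N (left out, the last holds). Time passes only in rows, so rows that repeat a pose let the fingers close. It gives the time, the measured TCP pose, the force and the opening at its end, in the units of the state.
- observe(): the state, without advancing time (a new reading comes with each control period).
- get_image(name): name is "scene" or "top" or "wrist"; returns a dict with "frame" (480x640x3 uint8, red, green, blue), "depth" (480x640 float32, m along the optical axis (not along the pixel's ray), 0 where there is no reading), "camera_matrix" (3x3 intrinsics, pixels), "cam_to_world" (4x4, takes a point from camera to world coordinates). Camera axes: x right, y up, looking along -z (the intrinsics and any distortion apply to the point x, -y, -z); pixel columns grow to the right and rows downward; lengths in m; the calibration is good to about 2 mm. A picture is of the moment at which its call begins.
- sign_off(): hands the job in, once; it reports no verdict.
The state is a dict: "clock": time; "joints": joint angles; "dq": joint speeds; "joint_efforts": joint torques, N m; "position": TCP position; "ee_rot": TCP orientation; "force": force on the tool from outside, world axes, zero at the start; "ft_torque": the same for the moment, N m; "width": opening from 0.0 (shut) to 1.0 (fully open).
Only numpy, scipy, OpenCV 4.12 (cv2) and the standard library are available. Lean on these libraries where they do the work, as an engineer would, in place of code of your own. Each camera call takes 0.05 s, during which the arm holds its last target.

TASK

Press the red paddle all the way down with one fingertip so that the spring-closed yellow flap swings up, and while holding it down push the finned control unit along its channel with the other fingertip, under the flap, until it is fully home against the black end stop. Only when it is home let the paddle come up so that the flap closes onto the unit, and move clear. Slide the unit only, never lift or tip it, and leave the carton, the pump and the tub where they stand.

Things in the scene. Friction and masses are not known exactly. Their poses are not given: they have to be found in the camera images.
- fixture: Test fixture fixed on the table; dark steel base plate 6 mm thick, x -225 to 40, y -70 to 80 mm. Its frame (used by all entries): origin on the table top (z = 0) below the hinge shaft, in the plane of the end stop's face; x = the direction in which the unit is pushed, y left, z up. Red paddle on the -y side of the shaft, channel on the +y side.
- stop (a point): Middle of the black end stop's face that closes the channel, at fixture x = 0, y = 42, z = 21 mm (stop reaches z = 36 mm). The channel runs along x on the base plate, open towards -x, y = 17 to 67 mm (50 mm wide), between two aluminium rails 5 mm thick whose tops are at z = 16 mm.
- shaft (a point): Middle of the hinge shaft, at fixture x = -103, y = 0, z = 40 mm: 13 mm thick, along x from -205 to 0 mm between two blue posts 16 mm wide, 52 mm high, at x = -216 and 10 mm. Two vertical fingers can straddle it, one over the paddle, one in the channel behind the unit.
- flap (a joint): Angle (rad) of the rocker made of yellow flap and red paddle: 0 = closed by its spring, 0.25 = flap resting level on a unit, 0.55 = paddle fully down, flap fully open, end of travel. Needs about 7 N on the paddle's mid-width to hold open; springs shut when let go. The unit passes above about 0.3 and cannot push the flap open itself.
- flap_mid (a point): Middle of the yellow flap, a plate 7 mm thick over the channel, moving with the joint; x = -50 to -5 mm, y = 6 to 74 mm. Closed it slopes down to the left across the channel, so that its front edge (x = -50) blocks the unit; open it slopes up to the left.
- paddle (a point): Middle of the red paddle's top face; moves with the flap. 143 mm along x (-205 to -62 mm) by 44 mm across, so a fingertip can slide along it while pressing. Closed, it rises away from the shaft at 0.55 rad: top face from y = -29, z = 27 to y = -67, z = 50 mm. Fully pressed it is level: top face at z = 14 mm, y = -62 to -18 mm.
- unit_center (a point): Centre of the loose finned aluminium control unit, 70 mm along the channel x 46 x 30 mm high, 0.2 to 0.4 kg, flat rear face 35 mm behind the centre. Starts in the channel on the base plate (underside z = 6 mm), leading face 60 to 95 mm before the end stop. Home: leading face on the stop, centre at fixture x = -35, y = 42, z = 21 mm.
- carton_center (a point): Bystander: centre of a loose brown carton, 75 x 55 x 45 mm high, standing on the table beside the fixture.
- pump_center (a point): Bystander: middle of a loose upright steel fuel pump, 32 mm thick, 78 mm high, standing on the table beside the fixture.
- tub_center (a point): Bystander: centre of a loose closed tub with yellow cap, 64 mm across, 45 mm high, standing on the table beside the fixture.
Things that resemble listed ones, but are neither listed nor needed, are in the scene too. Leave any orange or pink look-alike of the part that bears unit_center alone.

How it is judged:
On the way, in this order (a step that is already met when the one before it is completed fails the run):
1. a fingertip holds the paddle down and the flap wide open, the unit still outside it (value of joint flap above 0.42 rad and contact force between the fingers and flap above 1 N and x of unit_center in the frame of fixture below -0.075 m), for 0.1 s.
2. the unit is home at the end stop while the fingers still hold the flap open (value of joint flap above 0.33 rad and contact force between the fingers and flap above 1 N and x of unit_center in the frame of fixture above -0.04 m), for 0.1 s.
At the end, for the whole second after the job is handed in: The unit lies flat in the channel within 5 mm of the end stop, at rest, and the flap has closed onto it (joint 0.19 to 0.30 rad, pressing with more than 1 N) (x of unit_center in the frame of fixture between -0.04 and -0.03 m and y of unit_center in the frame of fixture between 0.036 and 0.048 m and height (world z) of unit_center below 0.026 m and value of joint flap between 0.19 and 0.3 rad and contact force between unit and flap above 1 N and linear speed of unit below 0.01 m/s); the robot touches nothing.
It fails at once if the unit is lifted by more than 10 mm (height (world z) of unit_center above 0.031 m).
It fails at once if the unit is tipped by more than 0.25 rad (angle between unit_center's own z axis and vertical above 0.25 rad).
It fails at once if the carton is moved by more than 15 mm (distance of carton_center from where it was at the start of the episode above 0.015 m).
It fails at once if the pump is moved by more than 15 mm (distance of pump_center from where it was at the start of the episode above 0.015 m).
It fails at once if the tub is moved by more than 15 mm (distance of tub_center from where it was at the start of the episode above 0.015 m).
It also fails if it takes over 35 s, if anything falls off the work surface, if the arm or the gripper's body presses on something with over 40 N, if the wrist force passes 120 N, or if a joint passes its speed limit or range.

## Working session

There is one attempt and no reset: what is moved stays moved. The work goes in short steps, Python scripts to look and compute and a tool call to move; the robot and the scene stay as the last step left them, time stands still between calls to the robot, and variables do not carry over. Pictures are saved under pics/ and viewed, and the job is handed in when it is done.

Besides the shell and the picture viewer there is one more tool, called after "Call:" by a JSON object that holds its "method" and its "body", one argument or row to a line. arm_command: Moves the arm, as the interface text tells. Its arguments: {"type":"object","properties":{"deltas":{"type":"array","items":{"type":"object","properties":{"xyz":{"type":"array","items":{"type":"number"}},"turn":{"type":"number"},"jaw":{"type":"number"}}}},"force":{"type":"number"}},"required":["deltas"]}

```bash
ls; mkdir -p pics
python3 - <<'E'
from cell import *
import cv2,numpy as np
print(observe())
for n in ["scene","top","wrist"]:
    d=get_image(n); cv2.imwrite(f"pics/{n}0.png",d["frame"][:,:,::-1]); np.savez(f"{n}0.npz",**d)
    print(n,d["camera_matrix"],d["cam_to_world"])
E
```

```text
pics
{'clock': 0.0, 'joints': array([ 1.04341685,  0.43519958,  0.02497384,  1.57409143, -0.01156323,
        1.13396679, -0.0751119 ]), 'dq': array([ 0.00045384,  0.00052985, -0.0009261 ,  0.00086537,  0.00080604,
       -0.00192919, -0.00021092]), 'joint_efforts': array([-2.52163200e-04, -6.67840862e+01,  9.85128209e-01, -3.14462042e+01,
       -6.05644472e-02,  4.28225286e-02,  2.08558299e-04]), 'position': array([ 0.2573075 , -0.56903241,  0.22596171]), 'ee_rot': array([-3.06961419e+00, -6.61830460e-01,  7.63846236e-04]), 'force': array([1.2700584 , 0.04121647, 0.07452996]), 'ft_torque': array([ 0.02080495, -0.05646934, -0.04648003]), 'width': 1.0008683275875914}
scene [[449.28693191   0.         320.72076767]
 [  0.         449.28693191 237.3736706 ]
 [  0.           0.           1.        ]] [[-0.66416682 -0.41419521  0.62235421  1.09519421]
 [ 0.74754971 -0.35994121  0.55822196  0.50634082]
 [-0.00720193  0.83599321  0.54869252  0.53445442]
 [ 0.          0.          0.          1.        ]]
top [[524.46835644   0.         319.40979604]
 [  0.         524.46835644 240.31626884]
 [  0.           0.           1.        ]] [[ 0.02186749  0.99319415 -0.11439923  0.49932574]
 [-0.99944741  0.01885186 -0.02737651  0.02905048]
 [-0.02503355  0.11493467  0.99305757  0.97858115]
 [ 0.          0.          0.          1.        ]]
wrist [[383.80102366   0.         318.59315229]
 [  0.         383.80102366 243.50881213]
 [  0.           0.           1.        ]] [[ 0.4128408   0.88299532  0.22334221  0.31639124]
 [-0.91080074  0.40080567  0.09897895 -0.54158189]
 [-0.00211888 -0.2442828   0.96970172  0.38454249]
 [ 0.          0.          0.          1.        ]]
```

View pics/scene0.png

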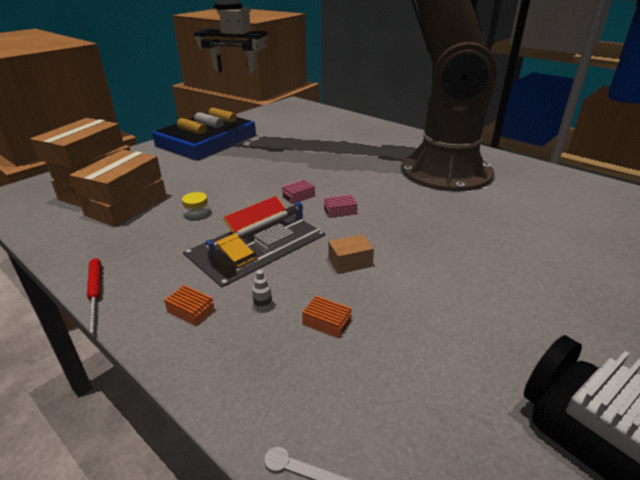

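View pics/top0.png

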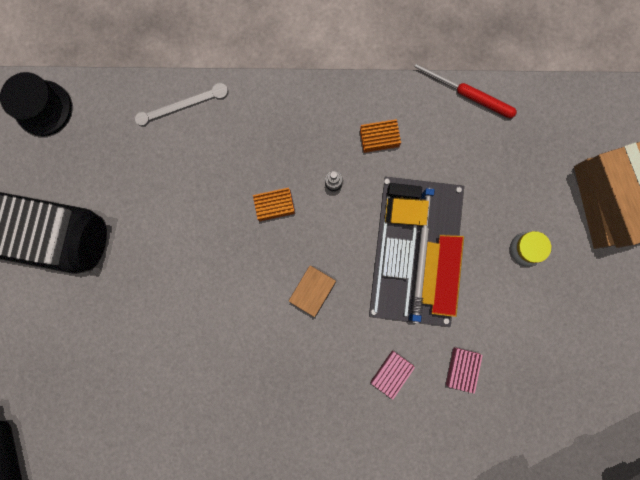

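The scene view shows the fixture mid-table. In the top view it spans about (370-463, 178-325), with the stop at the top (390-425, 190) and the unit at (398, 258). The carton is at (313, 292), the pump at (334, 181) and the tub at (533, 248). Next I'll measure the fixture pose.

```bash
cat > h.py <<'E'
import numpy as np,cv2
def load(n): return dict(np.load(n))
def ray(d,u,v,z):
    K=d["camera_matrix"];T=d["cam_to_world"]
    p=np.array([(u-K[0,2])/K[0,0],-(v-K[1,2])/K[1,1],-1]);r=T[:3,:3]@p
    return T[:3,3]+r*(z-T[2,3])/r[2]
def proj(d,P):
    K=d["camera_matrix"];T=d["cam_to_world"]
    c=T[:3,:3].T@(np.array(P)-T[:3,3]); return K[0,2]+K[0,0]*c[0]/-c[2],K[1,2]+K[1,1]*c[1]/c[2]
E
python3 - <<'E'
from h import *
d=load("top0.npz");f=d["frame"];hsv=cv2.cvtColor(f,cv2.COLOR_RGB2HSV)
g=f[165:335,355:475];cv2.imwrite("pics/z0.png",cv2.resize(g[:,:,::-1],None,fx=3.5,fy=3.5,interpolation=cv2.INTER_CUBIC))
# plate: dark pixels region + everything in bounding: mask dark
roi=np.zeros(f.shape[:2],np.uint8);roi[165:335,355:475]=1
blue=((hsv[...,0]>100)&(hsv[...,0]<130)&(hsv[...,1]>130)&(roi>0)).astype(np.uint8)
n,l,s,c=cv2.connectedComponentsWithStats(blue)
for i in range(1,n): print("blue",s[i],c[i])
notgray=((f.max(2)<75)|(hsv[...,1]>90))&(roi>0)
m=cv2.morphologyEx(notgray.astype(np.uint8),cv2.MORPH_CLOSE,np.ones((9,9)))
cs,_=cv2.findContours(m,0,2);C=max(cs,key=cv2.contourArea);r=cv2.minAreaRect(C);print(r)
for p in cv2.boxPoints(r): print(p,ray(d,*p,0.006))
E
```

```text
blue [421 189  13   9  68] [427.83823529 192.26470588]
blue [394 195   1   1   1] [394. 195.]
blue [392 196   1   1   1] [392. 196.]
blue [409 314  12   8  68] [414.5        317.64705882]
((418.88031005859375, 252.66720581054688), (87.13265228271484, 142.15171813964844), 5.856013774871826)
[368.28955 318.92712] [ 0.46817854 -0.03683368  0.006     ]
[382.79315 177.51723] [ 0.73295168 -0.06119775  0.006     ]
[469.47107 186.40729] [ 0.71850371 -0.22348876  0.006     ]
[454.96747 327.8172 ] [ 0.45574193 -0.19444357  0.006     ]
```

View pics/z0.png

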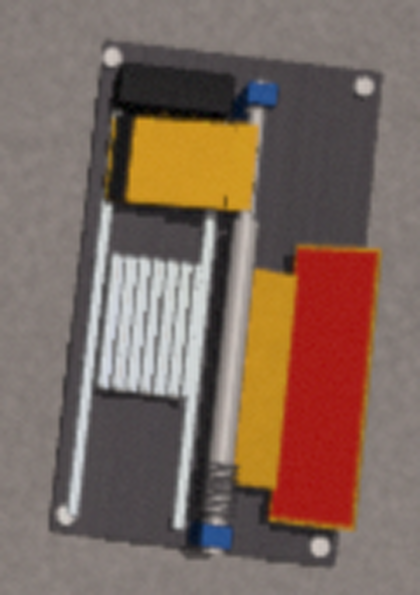

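The zoom shows the plate corners at about zoom (104,40), (381,72), (50,528) and (337,566). The post tops are near (263,94) and (214,537).

```bash
cat >> h.py <<'E'
def fit(F,W):
    F=np.array(F,float);W=np.array(W)[:,:2];a=F-F.mean(0);b=W-W.mean(0)
    th=np.arctan2((a[:,0]*b[:,1]-a[:,1]*b[:,0]).sum(),(a*b).sum());R=np.array([[np.cos(th),-np.sin(th)],[np.sin(th),np.cos(th)]])
    t=W.mean(0)-R@F.mean(0);return th,t,(F@R.T+t-W)*1000
E
python3 - <<'E'
from h import *
d=load("top0.npz")
Z=lambda x,y:((x+.5)/3.5-.5+355,(y+.5)/3.5-.5+165)
co=[((.04,.08),(104,40),.006),((.04,-.07),(381,72),.006),((-.225,.08),(50,528),.006),((-.225,-.07),(337,566),.006),((.01,0),(263,94),.052),((-.216,0),(214,537),.052)]
W=[ray(d,*Z(*p),z) for _,p,z in co];F=[c[0] for c in co]
for s in (slice(0,4),slice(4,6),slice(0,6)):
    th,t,e=fit(F[s],W[s]);print(th,t,e.round(1).tolist())
R=np.array([[np.cos(th),-np.sin(th)],[np.sin(th),np.cos(th)]])
# unit top corners at z=.036
for p in [(113,254),(203,264),(97,388),(183,398)]:
    print("unit",((ray(d,*Z(*p),.036)[:2]-t)@R*1000).round(1))
# paddle outline closed and depth check
for p in [(297,245),(380,248),(270,522),(354,530)]:
    print("pad",((ray(d,*Z(*p),.04)[:2]-t)@R*1000).round(1))
s=load("scene0.npz");f=s["frame"]
for fx,fy,z in [(.04,.08,.006),(.04,-.07,.006),(-.225,.08,.006),(-.225,-.07,.006),(.01,0,.052),(-.216,0,.052)]:
    print(proj(s,[*(R@[fx,fy]+t),z]))
g=f[180:290,170:390];cv2.imwrite("pics/z1.png",cv2.resize(g[:,:,::-1],None,fx=3.5,fy=3.5,interpolation=cv2.INTER_CUBIC))
for nm,p,z in [("carton",(313,292),.045),("pump",(334,180),.05),("tub",(533,248),.045)]:
    w=ray(d,*p,z);print(nm,w,((w[:2]-t)@R*1000).round(1))
E
```

```text
-0.09963329350339145 [ 0.68879628 -0.13957363] [[0.8, 0.2], [1.0, -0.8], [-1.6, 0.3], [-0.3, 0.3]]
-0.10967308395979611 [ 0.68773217 -0.13985661] [[-0.0, 0.0], [0.0, -0.0]]
-0.10194325312665176 [ 0.68844761 -0.139545  ] [[0.6, 0.1], [0.5, -0.9], [-1.7, 0.9], [-0.7, 0.9], [0.7, 0.4], [0.6, -1.4]]
unit [-79.6  65. ]
unit [-79.2  18.6]
unit [-149.3   65.6]
unit [-149.    21.6]
pad [-64.2 -27.5]
pad [-60.7 -69.6]
pad [-205.9  -27.7]
pad [-204.7  -69.9]
(np.float64(221.1763343121957), np.float64(284.84100788825964))
(np.float64(181.88273909395443), np.float64(250.89990619269912))
(np.float64(325.7542380578867), np.float64(232.0502962905494))
(np.float64(282.8746833141078), np.float64(207.38430915571874))
(np.float64(209.23220463813993), np.float64(240.52890512688163))
(np.float64(298.22558742397524), np.float64(202.00362903319632))
carton [0.51444195 0.06413471 0.045     ] [-193.8  184.9]
pump [0.71640921 0.03069913 0.05      ] [ 10.5 172.2]
tub [ 0.60035768 -0.32389854  0.045     ] [ -68.9 -192.4]
```

View pics/z1.png

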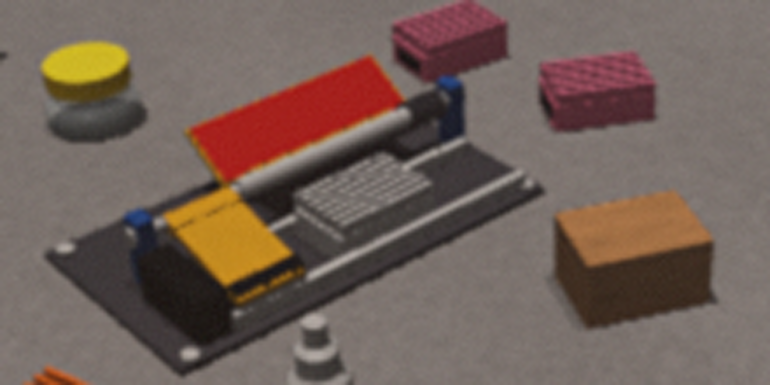

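```bash
cat >> h.py <<'E'
from scipy.spatial.transform import Rotation as Ro
TH=-0.102;T0=np.array([0.6884,-0.1395]);R2=np.array([[np.cos(TH),-np.sin(TH)],[np.sin(TH),np.cos(TH)]])
def status(*targets):
    from cell import observe
    o=observe();R=Ro.from_rotvec(o["ee_rot"]).as_matrix();p=o["position"]
    f=(p[:2]-T0)@R2*1000
    yaw=np.degrees(TH-np.arctan2(R[1,0],R[0,0])) # turn about tool z (down)= -world
    print("t",round(o["clock"],2),"fix",f.round(1),"z",round(p[2]*1000,1),"tool z",R[:,2].round(3),"turn needed",round(-yaw,2),"F",o["force"].round(1),"w",round(o["width"],3))
    for x,y,z in targets:
        w=np.array([*(R2@[x/1000,y/1000]+T0),z/1000]);print((x,y,z),"-> cm",(R.T@(w-p)*100).round(2))
E
python3 -c "
from h import *
status((-174,1,150),(-174,1,70))"
```

```text
t 0.15 fix [-385.  -471.2] z 226.1 tool z [-0.001  0.001 -1.   ] turn needed 30.18 F [ 0.1 -0.6 -0.2] w 1.002
(-174, 1, 150) -> cm [ 41.98 -30.21   7.64]
(-174, 1, 70) -> cm [ 41.99 -30.2   15.64]
```

Call:
{"method": "arm_command", "body": {
  "deltas": [
    {"xyz": [2, -1.4, 0], "turn": 4, "jaw": 80},
    {"xyz": [5, -3.6, 0], "turn": 10, "jaw": 80},
    {"xyz": [8, -5.8, 0], "turn": 16, "jaw": 80},
    {"xyz": [11, -7.9, 0], "turn": 23, "jaw": 80},
    {"xyz": [14, -10, 0], "turn": 30, "jaw": 80}
  ],
  "force": 20
}}

```text
clock: 0.57
position: [0.3441, -0.4188, 0.226]
ee_rot: [-3.136, 0.164, 0.001]
force: [1.0, -0.0, 0.1]
width: 0.704
```

```bash
python3 -c "
from h import *
status((-174,1,150),(-174,1,70))"
```

```text
t 0.57 fix [-314.1 -312.9] z 226.0 tool z [-0.001  0.002 -1.   ] turn needed -0.14 F [ 1.  -0.   0.1] w 0.704
(-174, 1, 150) -> cm [ 13.94 -31.41   7.63]
(-174, 1, 70) -> cm [ 13.95 -31.4   15.63]
```

Call:
{"method": "arm_command", "body": {
  "deltas": [
    {"xyz": [1.7, -3.8, 0.2], "turn": 0, "jaw": 80},
    {"xyz": [3.4, -7.6, 0.4], "turn": 0, "jaw": 80},
    {"xyz": [5.1, -11.4, 0.6], "turn": 0, "jaw": 80},
    {"xyz": [6.8, -15.2, 0.8], "turn": 0, "jaw": 80},
    {"xyz": [8.4, -19, 1], "turn": 0, "jaw": 80}
  ]
}}

```text
clock: 0.98
position: [0.4473, -0.2379, 0.2162]
ee_rot: [-3.136, 0.164, 0.001]
force: [0.3, -0.6, 0.5]
width: 0.685
```

```bash
python3 -c "
from h import *
status((-174,1,150),(-174,1,90))"
```

```text
t 0.98 fix [-229.8 -122.4] z 216.2 tool z [-0.001  0.001 -1.   ] turn needed -0.15 F [ 0.3 -0.6  0.5] w 0.685
(-174, 1, 150) -> cm [  5.55 -12.35   6.63]
(-174, 1, 90) -> cm [  5.56 -12.34  12.63]
```

Call:
{"method": "arm_command", "body": {
  "deltas": [
    {"xyz": [1.5, -3.4, 1.5], "turn": 0, "jaw": 80},
    {"xyz": [3, -6.7, 3.2], "turn": 0, "jaw": 80},
    {"xyz": [4.5, -10, 5], "turn": 0, "jaw": 80},
    {"xyz": [5.5, -12.3, 7], "turn": 0, "jaw": 80},
    {"xyz": [5.5, -12.3, 9], "turn": 0, "jaw": 80}
  ]
}}

```text
clock: 1.4
position: [0.5178, -0.1145, 0.1256]
ee_rot: [-3.133, 0.152, -0.002]
force: [0.2, -0.2, 0.0]
width: 0.686
```

Run:
```python
from h import *
from cell import *
status((-174,1,70),(-174,1,15))
for n in ["scene","wrist"]:
    d=get_image(n);np.savez(n+"1.npz",**d)
    f=d["frame"]
    if n=="scene": f=cv2.resize(f[140:300,150:400],None,fx=3.2,fy=3.2,interpolation=cv2.INTER_CUBIC)
    cv2.imwrite(f"pics/{n}1.png",f[:,:,::-1])
```

```text
t 1.4 fix [-172.3    7.5] z 125.6 tool z [ 0.002  0.004 -1.   ] turn needed 0.3 F [ 0.2 -0.2  0. ] w 0.686
(-174, 1, 70) -> cm [-0.18  0.67  5.56]
(-174, 1, 15) -> cm [-0.19  0.7  11.06]
```

View pics/scene1.png

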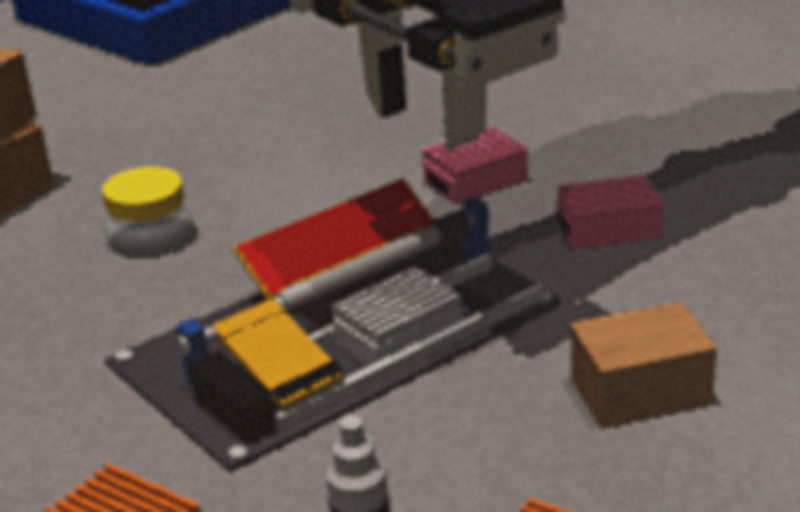

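View pics/wrist1.png

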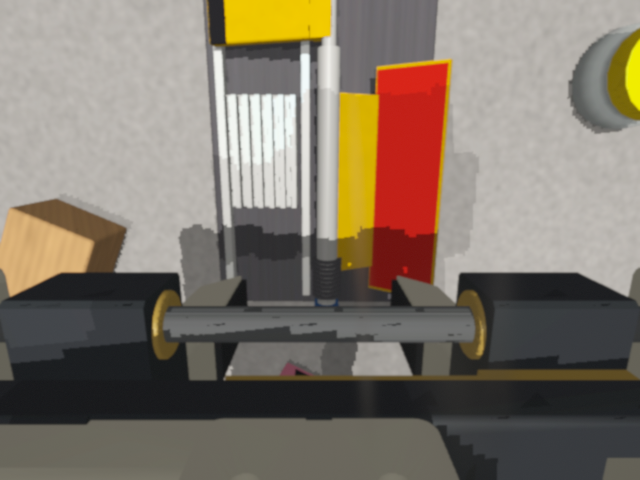

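The scene and wrist views show the gripper above the open end of the channel. The channel finger lines up with the channel (wrist, about x 265) and the other finger with the red paddle (about x 410). I'll correct y and descend.

Call:
{"method": "arm_command", "body": {
  "deltas": [
    {"xyz": [-0.2, 0.7, 1.5], "turn": 0.3, "jaw": 80},
    {"xyz": [-0.2, 0.7, 3.5], "turn": 0.3, "jaw": 80},
    {"xyz": [-0.2, 0.7, 5.5], "turn": 0.3, "jaw": 80},
    {"xyz": [-0.2, 0.7, 6], "turn": 0.3, "jaw": 80},
    {"xyz": [-0.2, 0.7, 6], "turn": 0.3, "jaw": 80}
  ]
}}

```text
clock: 1.92
position: [0.5088, -0.1271, 0.0631]
ee_rot: [-3.135, 0.17, 0.014]
force: [0.3, 0.4, 0.3]
width: 0.687
```

Run:
```python
from h import *
from cell import *
status((-174,1,30),(-174,1,15))
for n in ["scene"]:
    d=get_image(n);np.savez(n+"2.npz",**d)
    f=d["frame"]
    if n=="scene": f=cv2.resize(f[140:300,150:400],None,fx=3.2,fy=3.2,interpolation=cv2.INTER_CUBIC)
    cv2.imwrite(f"pics/{n}2.png",f[:,:,::-1])
d=get_image("top");f=d["frame"];cv2.imwrite("pics/top2.png",cv2.resize(f[165:335,355:475,::-1],None,fx=3.5,fy=3.5))
```

```text
t 1.92 fix [-179.9   -5.9] z 63.1 tool z [-0.009  0.002 -1.   ] turn needed -0.37 F [0.3 0.4 0.3] w 0.687
(-174, 1, 30) -> cm [ 0.61 -0.69  3.31]
(-174, 1, 15) -> cm [ 0.63 -0.69  4.81]
```

View pics/scene2.png

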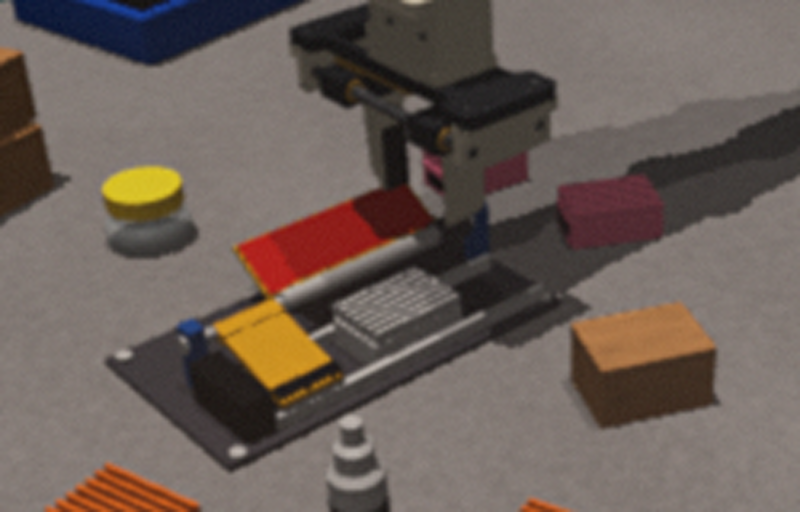

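The fingers straddle the shaft near its rear post, with the paddle finger at about (390, 170) and the channel finger at about (462, 215). I'll check whether the pose has settled.

Run:
```python
from h import *
status((-174,1,40),(-174,1,15))
```

```text
t 2.02 fix [-178.4   -5.5] z 64.6 tool z [-0.005  0.002 -1.   ] turn needed -0.34 F [-0.1  0.9  0. ] w 0.686
(-174, 1, 40) -> cm [ 0.45 -0.65  2.46]
(-174, 1, 15) -> cm [ 0.47 -0.65  4.96]
```

View pics/top2.png

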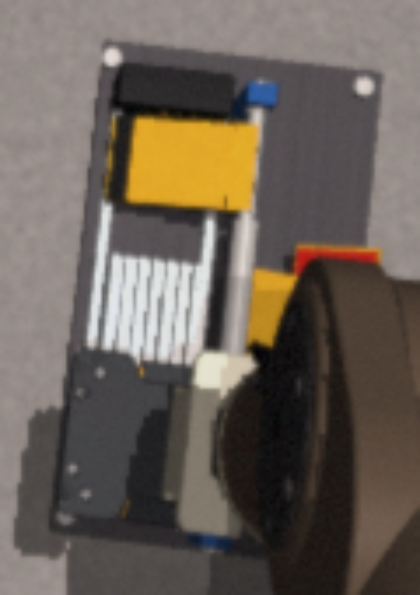

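The top view shows only the arm over the rear of the fixture; the unit and flap have not moved. I'll correct y by 6.5 mm first.

Call:
{"method": "arm_command", "body": {
  "deltas": [
    {"xyz": [0.3, -0.5, 0.2], "turn": -0.3, "jaw": 80},
    {"xyz": [0.5, -0.7, 0.5], "turn": -0.3, "jaw": 80},
    {"xyz": [0.5, -0.7, 0.8], "turn": -0.3, "jaw": 80},
    {"xyz": [0.5, -0.7, 0.8], "turn": -0.3, "jaw": 80}
  ]
}}

```text
clock: 2.35
position: [0.5162, -0.12, 0.0565]
ee_rot: [-3.136, 0.16, 0.009]
force: [-0.7, 0.7, -0.5]
width: 0.687
```

Run:
```python
from h import *
status((-174,1,30),(-174,1,15))
```

```text
t 2.35 fix [-173.3    1.9] z 56.5 tool z [-0.005  0.002 -1.   ] turn needed 0.01 F [-0.7  0.7 -0.5] w 0.687
(-174, 1, 30) -> cm [-0.05  0.09  2.65]
(-174, 1, 15) -> cm [-0.04  0.09  4.15]
```

Call:
{"method": "arm_command", "body": {
  "deltas": [
    {"xyz": [0, 0.1, 0.6], "turn": 0, "jaw": 80},
    {"xyz": [0, 0.1, 1.2], "turn": 0, "jaw": 80},
    {"xyz": [0, 0.1, 1.8], "turn": 0, "jaw": 80},
    {"xyz": [0, 0.1, 2.4], "turn": 0, "jaw": 80},
    {"xyz": [0, 0.1, 3], "turn": 0, "jaw": 80}
  ]
}}

```text
clock: 2.77
position: [0.5158, -0.12, 0.0259]
ee_rot: [-3.135, 0.16, 0.009]
force: [-2.0, 10.1, 11.4]
width: 0.681
```

Run:
```python
from h import *
status((-174,1,20),(-174,1,15))
```

```text
t 2.77 fix [-173.6    1.8] z 25.9 tool z [-0.006  0.003 -1.   ] turn needed 0.02 F [-2.  10.1 11.4] w 0.681
(-174, 1, 20) -> cm [-0.03  0.08  0.59]
(-174, 1, 15) -> cm [-0.03  0.08  1.09]
```

Call:
{"method": "arm_command", "body": {
  "deltas": [
    {"xyz": [0, 0.1, 0.4], "turn": 0, "jaw": 80},
    {"xyz": [0, 0.1, 0.7], "turn": 0, "jaw": 80},
    {"xyz": [0, 0.1, 0.9], "turn": 0, "jaw": 80},
    {"xyz": [0, 0.1, 1.0], "turn": 0, "jaw": 80},
    {"xyz": [0, 0.1, 1.0], "turn": 0, "jaw": 80}
  ]
}}

```text
clock: 3.18
position: [0.5163, -0.1146, 0.0167]
ee_rot: [-3.129, 0.151, 0.009]
force: [-5.3, 21.0, 27.1]
width: 0.687
```

Run:
```python
from h import *
from cell import *
status((-160,1,15))
d=get_image("scene");np.savez("scene3.npz",**d)
f=cv2.resize(d["frame"][140:300,150:400],None,fx=3.2,fy=3.2,interpolation=cv2.INTER_CUBIC)
cv2.imwrite("pics/scene3.png",f[:,:,::-1])
d=get_image("wrist");cv2.imwrite("pics/wrist3.png",d["frame"][:,:,::-1])
status((-160,1,15))
```

```text
t 3.18 fix [-173.7    7.2] z 16.7 tool z [-0.005  0.009 -1.   ] turn needed 0.31 F [-5.3 21.  27.1] w 0.687
(-160, 1, 15) -> cm [1.37 0.63 0.16]
t 3.28 fix [-173.7    7. ] z 16.9 tool z [-0.005  0.009 -1.   ] turn needed 0.3 F [-5.6 20.1 26. ] w 0.684
(-160, 1, 15) -> cm [1.37 0.61 0.18]
```

View pics/scene3.png

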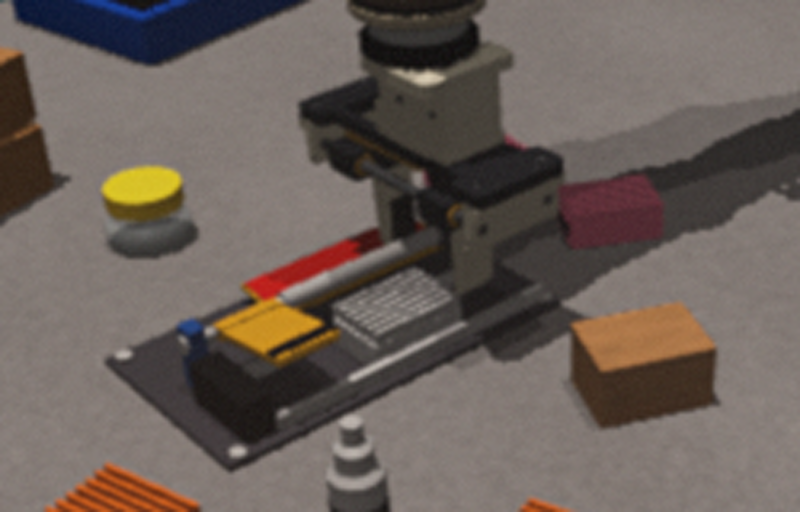

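View pics/wrist3.png

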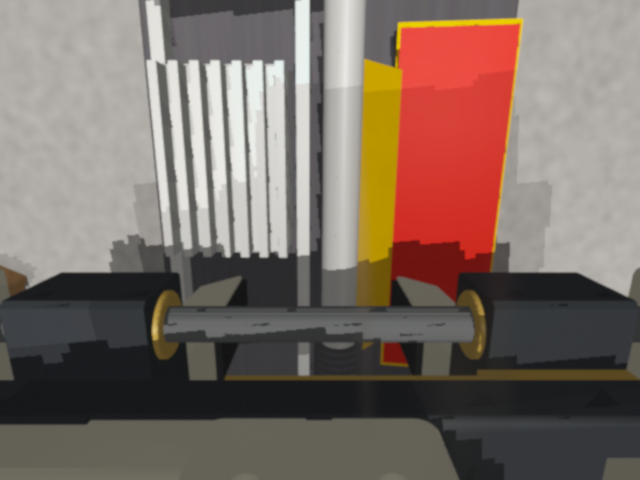

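The scene view shows the paddle down and the yellow flap raised, around (275, 330), with the unit still outside it. I'll measure the paddle and flap angle from depth.

```bash
cat >> h.py <<'E'
def pts(d,m):
    v,u=np.nonzero(m);z=d["depth"][v,u];ok=z>0;u,v,z=u[ok],v[ok],z[ok];K=d["camera_matrix"];T=d["cam_to_world"]
    c=np.stack([(u-K[0,2])/K[0,0]*z,-(v-K[1,2])/K[1,1]*z,-z]);w=(T[:3,:3]@c).T+T[:3,3]
    w[:,:2]=(w[:,:2]-T0)@R2;return w
def angles(d,tag):
    hsv=cv2.cvtColor(d["frame"],cv2.COLOR_RGB2HSV);H,S,V=[hsv[...,i].astype(int) for i in range(3)]
    red=((H<5)|(H>175))&(S>150);yel=(H>15)&(H<28)&(S>150)
    for n,m in(("red",red),("yel",yel)):
        m=cv2.erode(m.astype(np.uint8),np.ones((3,3)));w=pts(d,m)
        if n=="red": s=(w[:,0]>-.2)&(w[:,0]<-.065)&(w[:,1]<-.02)&(w[:,1]>-.07)
        else: s=(w[:,0]>-.05)&(w[:,0]<-.003)&(w[:,1]>.01)&(w[:,1]<.075)
        w=w[s&(w[:,2]<.1)]
        if len(w)<20: print(tag,n,len(w));continue
        A=np.c_[w[:,1],w[:,0],np.ones(len(w))];k=np.linalg.lstsq(A,w[:,2],rcond=None)[0]
        r=w[:,2]-A@k;g=abs(r)<.004;k=np.linalg.lstsq(A[g],w[g,2],rcond=None)[0]
        print(tag,n,len(w),"slope dz/dy",np.arctan(k[0]).round(3),"mean",(w.mean(0)*1000).round(1))
E
python3 - <<'E'
from h import *
for i in "0","3": angles(load(f"scene{i}.npz"),i)
angles(load("top0.npz"),"top0")
E
```

```text
0 red 691 slope dz/dy -0.52 mean [-130.2  -48.8   37.7]
0 yel 392 slope dz/dy -0.254 mean [-25.1  34.   33.5]
3 red 126 slope dz/dy -0.013 mean [-111.4  -53.3   18.6]
3 yel 232 slope dz/dy 0.165 mean [-24.9  36.4  48.8]
top0 red 1383 slope dz/dy -0.545 mean [-133.9  -48.4   39.8]
top0 yel 681 slope dz/dy -0.248 mean [-27.7  35.   35.4]
```

The estimates put the flap at about 0.43 to 0.47, so it needs a little more press.

Call:
{"method": "arm_command", "body": {
  "deltas": [
    {"xyz": [0, 0.2, 0.2], "turn": 0.3, "jaw": 80},
    {"xyz": [0, 0.3, 0.3], "turn": 0.3, "jaw": 80},
    {"xyz": [0, 0.3, 0.4], "turn": 0.3, "jaw": 80},
    {"xyz": [0, 0.3, 0.4], "turn": 0.3, "jaw": 80}
  ]
}}

```text
clock: 3.62
position: [0.5167, -0.1121, 0.0143]
ee_rot: [-3.124, 0.153, 0.008]
force: [-7.1, 18.9, 32.6]
width: 0.681
```

Run:
```python
from h import *
from cell import *
d=get_image("scene");angles(d,"s")
status((-160,1,13))
```

```text
s red 16
s yel 189 slope dz/dy 0.261 mean [-24.3  36.2  52.8]
t 3.67 fix [-173.6    9.7] z 14.4 tool z [-0.004  0.014 -1.   ] turn needed 0.25 F [-7.7 18.9 32.2] w 0.683
(-160, 1, 13) -> cm [1.36 0.87 0.12]
```

The flap is now at about 0.52. The sideways force is friction from the paddle arc, as expected. I'll slide forward while keeping the press.

Call:
{"method": "arm_command", "body": {
  "deltas": [
    {"xyz": [0.3, 0.3, 0.1], "turn": 0.2, "jaw": 80},
    {"xyz": [0.7, 0.4, 0.1], "turn": 0.2, "jaw": 80},
    {"xyz": [1.1, 0.5, 0.1], "turn": 0.2, "jaw": 80},
    {"xyz": [1.5, 0.5, 0.1], "turn": 0.2, "jaw": 80},
    {"xyz": [1.9, 0.5, 0.1], "turn": 0.2, "jaw": 80}
  ]
}}

```text
clock: 4.08
position: [0.5269, -0.1169, 0.0134]
ee_rot: [-3.122, 0.159, 0.031]
force: [-32.2, 8.6, 48.7]
width: 0.683
```

Run:
```python
from h import *
from cell import *
d=get_image("scene");angles(d,"s");cv2.imwrite("pics/scene5.png",cv2.resize(d["frame"][140:300,150:400,::-1],None,fx=3.2,fy=3.2,interpolation=cv2.INTER_CUBIC))
status((-79.5,1,13))
```

```text
s red 2
s yel 166 slope dz/dy 0.286 mean [-23.2  35.7  53.5]
t 4.13 fix [-162.3    5.8] z 13.5 tool z [-0.019  0.016 -1.   ] turn needed -0.0 F [-27.8  10.1  46.8] w 0.687
(-79.5, 1, 13) -> cm [ 8.28  0.48 -0.13]
```

View pics/scene5.png

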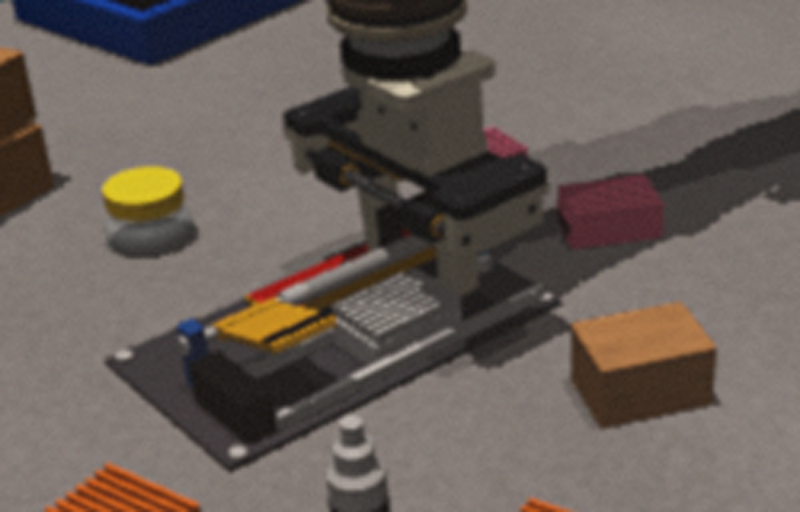

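The flap is wide open (slope about 0.29, roughly 0.54), and the channel finger at (458, 260) is just behind the unit. The press is heavier than needed, so I'll ease it slightly while moving on.

Call:
{"method": "arm_command", "body": {
  "deltas": [
    {"xyz": [0.8, 0.3, -0.05], "turn": 0, "jaw": 80},
    {"xyz": [1.3, 0.3, -0.1], "turn": 0, "jaw": 80},
    {"xyz": [1.8, 0.3, -0.1], "turn": 0, "jaw": 80},
    {"xyz": [2.3, 0.3, -0.1], "turn": 0, "jaw": 80},
    {"xyz": [2.8, 0.3, -0.1], "turn": 0, "jaw": 80}
  ]
}}

```text
clock: 4.55
position: [0.5484, -0.1232, 0.0138]
ee_rot: [-3.122, 0.162, 0.05]
force: [-26.0, 2.9, 37.0]
width: 0.686
```

Run:
```python
from h import *
from cell import *
d=get_image("scene");angles(d,"s");cv2.imwrite("pics/scene6.png",cv2.resize(d["frame"][140:300,150:400,::-1],None,fx=3.2,fy=3.2,interpolation=cv2.INTER_CUBIC))
status((-79.5,1,13))
```

```text
s red 5
s yel 166 slope dz/dy 0.285 mean [-23.1  35.9  53.5]
t 4.6 fix [-140.     1.9] z 13.9 tool z [-0.03   0.017 -0.999] turn needed -0.11 F [-20.6   1.7  32.1] w 0.692
(-79.5, 1, 13) -> cm [ 6.05  0.07 -0.11]
```

View pics/scene6.png

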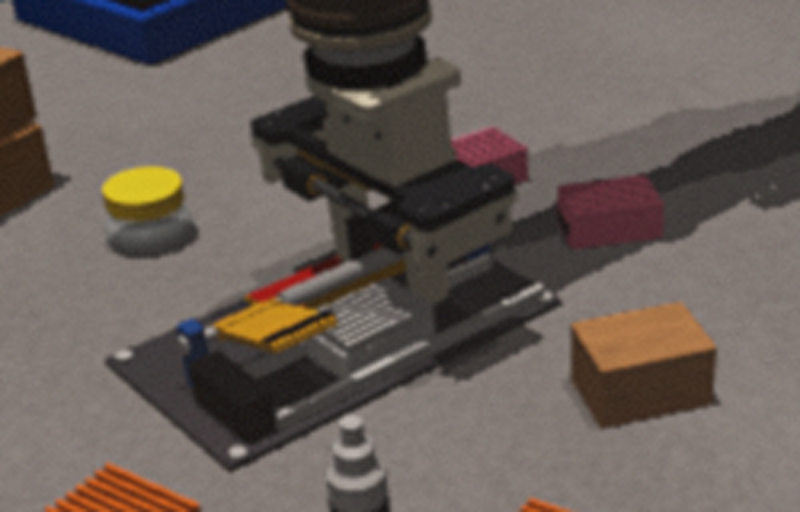

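The unit is now moving, pushed towards the flap at about (365, 325). The flap stays open. I'll ease the press a little more and continue.

Call:
{"method": "arm_command", "body": {
  "deltas": [
    {"xyz": [0.8, 0, -0.1], "turn": 0, "jaw": 80},
    {"xyz": [1.3, 0, -0.15], "turn": 0, "jaw": 80},
    {"xyz": [1.8, 0, -0.15], "turn": 0, "jaw": 80},
    {"xyz": [2.3, 0, -0.15], "turn": 0, "jaw": 80},
    {"xyz": [2.8, 0, -0.15], "turn": 0, "jaw": 80}
  ]
}}

```text
clock: 5.02
position: [0.5731, -0.1266, 0.0142]
ee_rot: [-3.122, 0.164, 0.061]
force: [-18.5, 1.6, 24.7]
width: 0.689
```

Run:
```python
from h import *
from cell import *
d=get_image("scene");angles(d,"s");cv2.imwrite("pics/scene7.png",cv2.resize(d["frame"][140:300,150:400,::-1],None,fx=3.2,fy=3.2,interpolation=cv2.INTER_CUBIC))
status((-79.5,1,13))
```

```text
s red 6
s yel 173 slope dz/dy 0.273 mean [-23.   37.   53.7]
t 5.07 fix [-115.1    1. ] z 14.3 tool z [-0.037  0.017 -0.999] turn needed -0.18 F [-12.2   0.8  19.9] w 0.687
(-79.5, 1, 13) -> cm [ 3.56 -0.01 -0.01]
```

View pics/scene7.png

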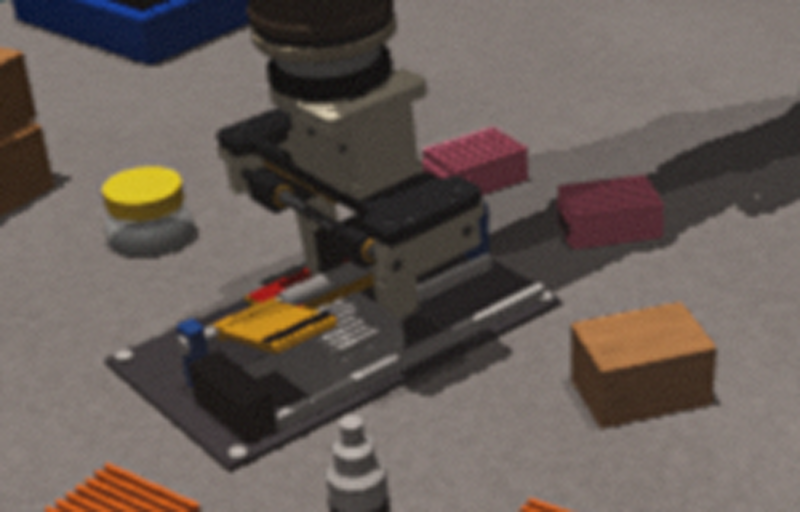

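The unit is entering under the flap, and the press of about 20 N is enough. Continuing.

Call:
{"method": "arm_command", "body": {
  "deltas": [
    {"xyz": [0.8, 0, -0.05], "turn": 0, "jaw": 80},
    {"xyz": [1.3, 0, -0.08], "turn": 0, "jaw": 80},
    {"xyz": [1.8, 0, -0.08], "turn": 0, "jaw": 80},
    {"xyz": [2.3, 0, -0.08], "turn": 0, "jaw": 80},
    {"xyz": [2.7, 0, -0.08], "turn": 0, "jaw": 80}
  ]
}}

```text
clock: 5.48
position: [0.5957, -0.1299, 0.0141]
ee_rot: [-3.122, 0.167, 0.076]
force: [-21.7, 2.3, 29.9]
width: 0.691
```

Run:
```python
from h import *
from cell import *
d=get_image("scene");angles(d,"s");cv2.imwrite("pics/scene8.png",cv2.resize(d["frame"][140:300,150:400,::-1],None,fx=3.2,fy=3.2,interpolation=cv2.INTER_CUBIC))
status((-79.5,1,13))
```

```text
s red 0
s yel 175 slope dz/dy 0.276 mean [-23.5  36.3  53.6]
t 5.53 fix [-92.3  -0. ] z 14.1 tool z [-0.046  0.017 -0.999] turn needed -0.27 F [-18.5   2.2  24.9] w 0.687
(-79.5, 1, 13) -> cm [ 1.28 -0.11  0.05]
```

View pics/scene8.png

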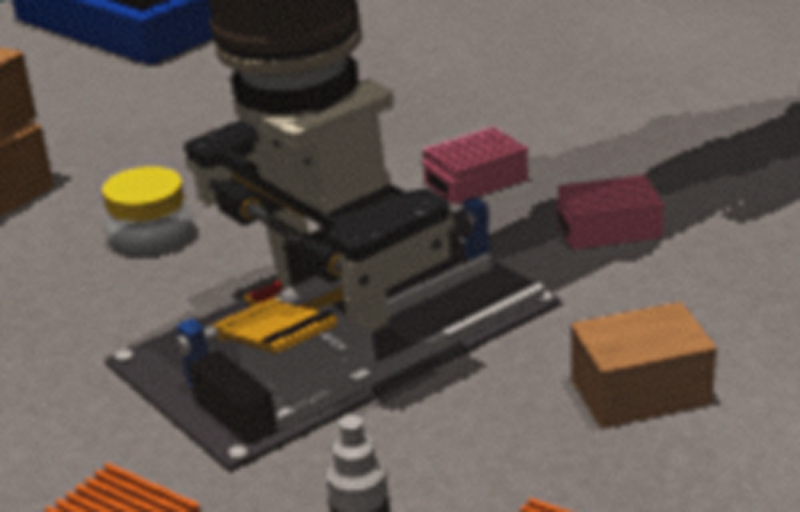

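Call:
{"method": "arm_command", "body": {
  "deltas": [
    {"xyz": [0.7, 0, -0.05], "turn": 0, "jaw": 80},
    {"xyz": [1.0, 0, -0.05], "turn": 0, "jaw": 80},
    {"xyz": [1.3, 0, -0.05], "turn": 0, "jaw": 80},
    {"xyz": [1.5, 0, -0.05], "turn": 0, "jaw": 80}
  ]
}}

```text
clock: 5.87
position: [0.6055, -0.1318, 0.014]
ee_rot: [-3.122, 0.168, 0.092]
force: [-27.6, 2.7, 36.0]
width: 0.686
```

Run:
```python
from h import *
from cell import *
d=get_image("scene");angles(d,"s");cv2.imwrite("pics/scene9.png",cv2.resize(d["frame"][170:290,160:340,::-1],None,fx=4.4,fy=4.4,interpolation=cv2.INTER_CUBIC))
status((-79.5,1,13))
```

```text
s red 0
s yel 173 slope dz/dy 0.276 mean [-23.1  36.6  53.5]
t 5.92 fix [-83.3  -0.8] z 14.1 tool z [-0.058  0.017 -0.998] turn needed -0.27 F [-22.7   2.7  30.1] w 0.686
(-79.5, 1, 13) -> cm [ 0.38 -0.18  0.09]
```

View pics/scene9.png

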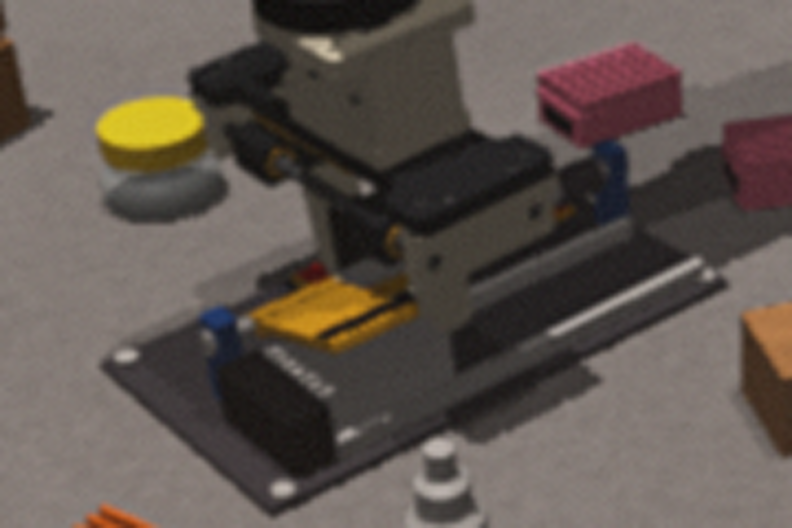

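The unit's fins now show past the flap, right beside the black stop at about (300, 370). I'll press on until the force rises.

Call:
{"method": "arm_command", "body": {
  "deltas": [
    {"xyz": [0.7, -0.1, -0.05], "turn": 0, "jaw": 80},
    {"xyz": [0.9, -0.1, -0.05], "turn": 0, "jaw": 80},
    {"xyz": [1.1, -0.1, -0.05], "turn": 0, "jaw": 80},
    {"xyz": [1.1, -0.1, -0.05], "turn": 0, "jaw": 80}
  ]
}}

```text
clock: 6.25
position: [0.6055, -0.1318, 0.0142]
ee_rot: [-3.121, 0.166, 0.125]
force: [-38.7, 3.6, 46.5]
width: 0.686
```

Run:
```python
from h import *
from cell import *
status((-79.5,1,13))
d=get_image("scene");angles(d,"s");cv2.imwrite("pics/scene10.png",cv2.resize(d["frame"][170:290,160:340,::-1],None,fx=4.4,fy=4.4,interpolation=cv2.INTER_CUBIC))
d=get_image("top");cv2.imwrite("pics/top10.png",cv2.resize(d["frame"][165:335,355:475,::-1],None,fx=3.5,fy=3.5,interpolation=cv2.INTER_CUBIC))
status((-79.5,1,13))
```

```text
t 6.25 fix [-83.3  -0.7] z 14.2 tool z [-0.079  0.018 -0.997] turn needed -0.21 F [-38.7   3.6  46.5] w 0.686
(-79.5, 1, 13) -> cm [ 0.39 -0.17  0.09]
s red 0
s yel 172 slope dz/dy 0.276 mean [-22.6  36.8  53.7]
t 6.35 fix [-83.3  -0.8] z 14.2 tool z [-0.079  0.018 -0.997] turn needed -0.22 F [-39.6   2.1  46.4] w 0.684
(-79.5, 1, 13) -> cm [ 0.39 -0.18  0.09]
```

View pics/scene10.png

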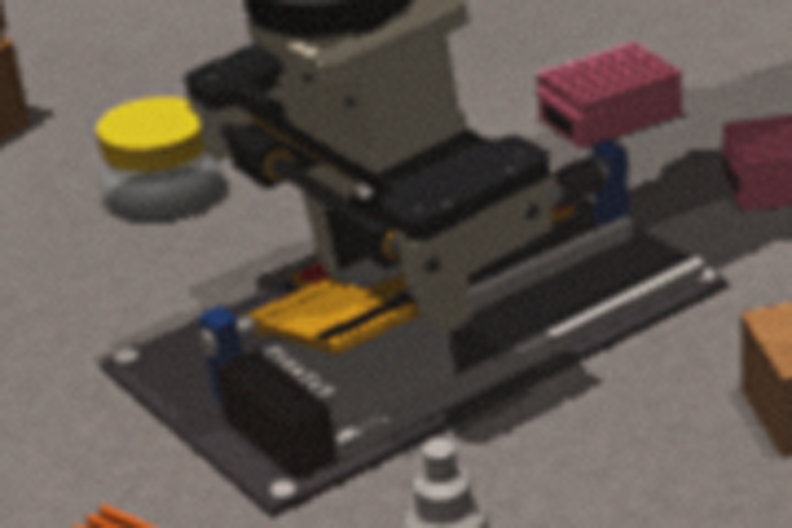

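View pics/top10.png

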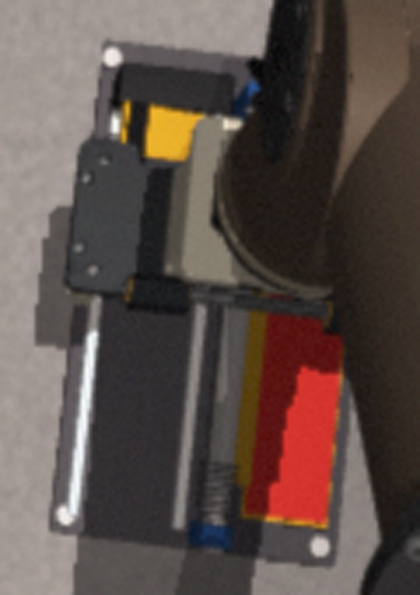

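The advance stalled with the force rising (Fx 39 N). The fins are visible right beside the stop. I'll check the gap between unit and stop by projecting the home pose.

Run:
```python
from h import *
from cell import *
d=get_image("scene");np.savez("scene11.npz",**d)
f=d["frame"][215:285,190:260,::-1]
k=8
im=cv2.resize(f,None,fx=k,fy=k,interpolation=cv2.INTER_CUBIC)
def P(x,y,z):
    u,v=proj(d,[*(R2@[x/1000,y/1000]+T0),z/1000]);return int((u-190+.5)*k),int((v-215+.5)*k)
for x,c in((0,(0,255,0)),(-5,(255,255,0)),(20,(255,0,255))):
    cv2.line(im,P(x,19,36),P(x,65,36),c,1)
cv2.line(im,P(0,65,36),P(0,65,6),(0,255,0),1)
cv2.line(im,P(-10,67,16),P(-60,67,16),(0,0,255),1)
cv2.imwrite("pics/s11.png",im)
w=pts(d,(np.ones((480,640))>0))
s=(w[:,1]>.022)&(w[:,1]<.062)&(w[:,2]>.01)&(w[:,2]<.08)
for a in range(-30,31,2):
    q=s&(w[:,0]>a/1000)&(w[:,0]<=(a+2)/1000);print(a,q.sum(),(w[q,2].mean()*1000).round(1) if q.sum() else "")
```

```text
-30 14 36.7
-28 10 45.1
-26 17 39.0
-24 17 44.2
-22 14 39.4
-20 21 40.9
-18 17 41.5
-16 22 35.6
-14 24 38.6
-12 20 38.0
-10 18 40.0
-8 26 39.3
-6 36 43.3
-4 27 44.1
-2 19 33.1
0 8 33.6
2 6 34.6
4 17 34.7
6 11 34.3
8 15 34.6
10 12 34.5
12 14 34.8
14 13 34.4
16 16 34.6
18 11 34.5
20 16 32.5
22 96 22.5
24 4 30.8
26 0 
28 0 
30 0
```

View pics/s11.png

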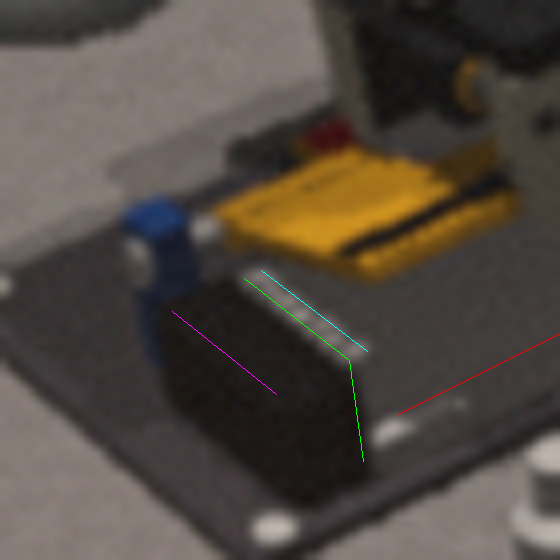

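The fins reach right up to the stop face (green line) with no gap, so the unit is home and the flap is still open. I'll first back off along x, still holding the paddle, so that no friction acts on the unit. Then I'll lift.

Call:
{"method": "arm_command", "body": {
  "deltas": [
    {"xyz": [-0.5, 0, 0], "turn": 0, "jaw": 80},
    {"xyz": [-1.0, 0, 0], "turn": 0, "jaw": 80},
    {"xyz": [-1.5, 0, 0], "turn": 0, "jaw": 80},
    {"xyz": [-2.0, 0, 0], "turn": 0, "jaw": 80},
    {"xyz": [-2.0, 0, 0], "turn": 0, "jaw": 80}
  ]
}}

```text
clock: 6.82
position: [0.5876, -0.1299, 0.0169]
ee_rot: [-3.122, 0.165, 0.117]
force: [2.4, -0.3, 7.8]
width: 0.689
```

Run:
```python
from h import *
from cell import *
status()
d=get_image("scene");angles(d,"s");cv2.imwrite("pics/s12.png",cv2.resize(d["frame"][170:290,160:340,::-1],None,fx=4.4,fy=4.4,interpolation=cv2.INTER_CUBIC))
status((-105,2,14),(-105,2,60),(-105,2,130))
```

```text
t 6.82 fix [-101.2   -0.7] z 16.9 tool z [-0.074  0.017 -0.997] turn needed -0.2 F [ 2.4 -0.3  7.8] w 0.689
s red 12
s yel 202 slope dz/dy 0.225 mean [-24.1  36.2  50.9]
t 6.87 fix [-101.2   -0.6] z 16.8 tool z [-0.074  0.017 -0.997] turn needed -0.2 F [3.  0.1 8.1] w 0.687
(-105, 2, 14) -> cm [-0.36 -0.26  0.31]
(-105, 2, 60) -> cm [-0.71 -0.3  -4.28]
(-105, 2, 130) -> cm [ -1.24  -0.36 -11.26]
```

View pics/s12.png

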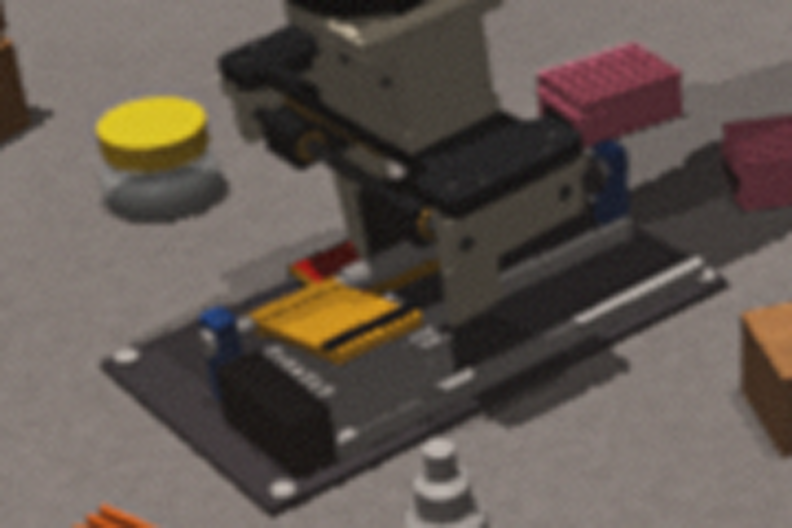

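The finger is clear of the unit, the flap is still held at about 0.48, and the unit stays at the stop. I'll let the paddle rise gradually.

Call:
{"method": "arm_command", "body": {
  "deltas": [
    {"xyz": [-0.3, 0, -0.4], "turn": 0, "jaw": 80},
    {"xyz": [-0.4, 0, -0.8], "turn": 0, "jaw": 80},
    {"xyz": [-0.4, 0, -1.2], "turn": 0, "jaw": 80},
    {"xyz": [-0.5, 0, -1.6], "turn": 0, "jaw": 80},
    {"xyz": [-0.5, 0, -2.2], "turn": 0, "jaw": 80}
  ]
}}

```text
clock: 7.28
position: [0.5833, -0.1294, 0.0388]
ee_rot: [-3.121, 0.165, 0.121]
force: [-0.8, 0.2, 0.4]
width: 0.685
```

Call:
{"method": "arm_command", "body": {
  "deltas": [
    {"xyz": [-0.2, 0, -1.5], "turn": 0, "jaw": 80},
    {"xyz": [-0.3, 0, -3.5], "turn": 0, "jaw": 80},
    {"xyz": [-0.5, 0, -6], "turn": 0, "jaw": 80},
    {"xyz": [-0.8, 0, -9], "turn": 0, "jaw": 80},
    {"xyz": [-1, 0, -12], "turn": 0, "jaw": 80}
  ]
}}

```text
clock: 7.7
position: [0.5816, -0.1302, 0.1602]
ee_rot: [-3.121, 0.165, 0.123]
force: [1.4, 0.8, -1.4]
width: 0.687
```

Call:
{"method": "arm_command", "body": {
  "deltas": [
    {"xyz": [-3, 0, -2], "turn": 0, "jaw": 80},
    {"xyz": [-6, 0, -3], "turn": 0, "jaw": 80},
    {"xyz": [-9, 0, -3], "turn": 0, "jaw": 80},
    {"xyz": [-12, 0, -3], "turn": 0, "jaw": 80},
    {"xyz": [-12, 0, -3], "turn": 0, "jaw": 80}
  ]
}}

```text
clock: 8.12
position: [0.4595, -0.1179, 0.2002]
ee_rot: [-3.121, 0.166, 0.129]
force: [-1.0, -0.1, -0.2]
width: 0.688
```

Run:
```python
from h import *
from cell import *
status()
d=get_image("scene");angles(d,"s");cv2.imwrite("pics/s13.png",cv2.resize(d["frame"][170:290,160:340,::-1],None,fx=4.4,fy=4.4,interpolation=cv2.INTER_CUBIC))
d=get_image("top");angles(d,"top");np.savez("top13.npz",**d);cv2.imwrite("pics/top13.png",d["frame"][:,:,::-1])
cv2.imwrite("pics/topz13.png",cv2.resize(d["frame"][165:335,355:475,::-1],None,fx=3.5,fy=3.5,interpolation=cv2.INTER_CUBIC))
```

```text
t 8.12 fix [-229.9   -1.8] z 200.2 tool z [-0.082  0.018 -0.997] turn needed -0.23 F [-1.  -0.1 -0.2] w 0.688
s red 439 slope dz/dy -0.264 mean [-129.9  -51.    27.3]
s yel 300 slope dz/dy -0.023 mean [-25.   34.5  41.8]
top red 905 slope dz/dy -0.309 mean [-109.7  -45.8   28. ]
top yel 620 slope dz/dy -0.011 mean [-28.1  35.2  44. ]
```

View pics/s13.png

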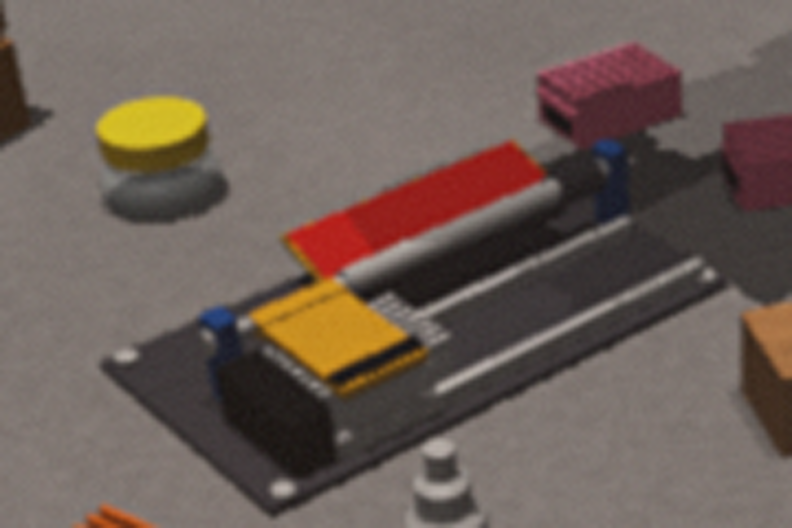

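View pics/topz13.png

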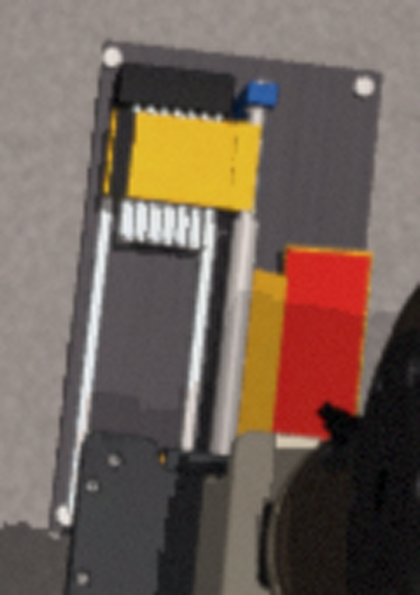

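Both views show the flap level on the unit (slope about 0, joint about 0.24), with fins against the stop and the rear edge at about zoom (120-200, 240). Last, I'll check the rear-edge position and the bystanders.

Run:
```python
from h import *
d=load("top13.npz");Z=lambda x,y:((x+.5)/3.5-.5+355,(y+.5)/3.5-.5+165)
for p in [(119,238),(198,247)]: print(((ray(d,*Z(*p),.036)[:2]-T0)@R2*1000).round(1))
a=load("top0.npz")["frame"].astype(int);b=d["frame"].astype(int)
for n,(x0,x1,y0,y1) in dict(carton=(285,340,260,322),pump=(320,348,165,196),tub=(508,555,228,270)).items():
    print(n,abs(a-b)[y0:y1,x0:x1].mean().round(2))
    
from cell import observe;print(observe()["clock"])
```

```text
[-70.9  62.8]
[-70.7  22. ]
carton 16.59
pump 15.78
tub 29.54
8.2167
```

The rear edge is at -70.8, against -70 nominal for home. The bystander image differences are high, so I'll compare them by position.

Run:
```python
from h import *
A=load("top0.npz");B=load("top13.npz");a=A["frame"];b=B["frame"]
print("bg",abs(a.astype(int)-b)[300:400,150:250].mean(), a[300:400,150:250].mean(),b[300:400,150:250].mean())
print(abs(A["cam_to_world"]-B["cam_to_world"]).max())
for n,(x0,x1,y0,y1) in dict(carton=(285,340,260,322),pump=(320,348,165,196),tub=(508,555,228,270)).items():
    p=[a,b]; g=[np.float32(cv2.cvtColor(i,cv2.COLOR_RGB2GRAY)[y0:y1,x0:x1]) for i in p]
    print(n,cv2.phaseCorrelate(*g,cv2.createHanningWindow(g[0].shape[::-1],cv2.CV_32F)))
```

```text
bg 17.218466666666668 126.5996 143.81806666666665
0.0
carton ((-0.07220816948611386, 0.08885715146188033), 1.027358533690373)
pump ((0.04759982713236077, -0.04247242588726863), 0.976645806680123)
tub ((0.3352660009342472, 0.29393124635812384), 0.5176138471674037)
```

View pics/top13.png

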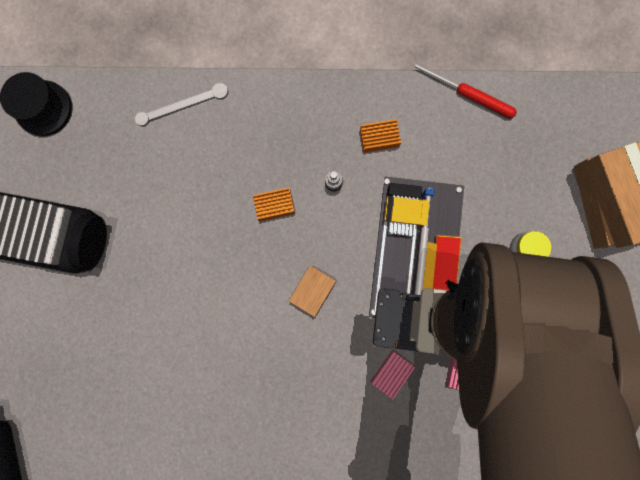

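The difference is only a brightness change: all three bystanders are within about half a pixel of their start positions. The arm is clear, with the TCP at 0.20 m height. Handing in.

```bash
python3 -c "
from cell import *
print(sign_off()); print(observe()['clock'])"
```

```text
the job is handed in; nothing more can be done
None
the job is handed in; nothing more can be done
```

I pressed the paddle fully down with one finger and slid the unit along the channel to the end stop with the other. I then backed off the unit while still holding the paddle, let it rise, and moved clear at about 8 s. The job is handed in; sign-off gives no verdict.

**Last checks:**
- **Unit:** its rear edge is at fixture x of about -70.8 mm (home is -70), so its centre is at about -35.8 mm, and y is about 42 mm. No gap to the stop was visible.
- **Flap:** it lies level on the unit at about 0.24 rad. While I was pushing, it measured between 0.51 and 0.54 rad.
- **Bystanders:** the carton, pump and tub show less than half a pixel of shift, though the arm partly hid the tub. A high raw image difference there was only a brightness change.
- **Clearance:** the tool is at 0.20 m height and the force is about zero.

**What did not go as planned:**
- The press was heavier than needed, up to about 49 N on the fingertip against the paddle's end of travel. Drag along the paddle also tilted the tool by about 0.08 rad, which I did not correct.
- I did not measure the flap's force on the unit; I inferred it from the flap resting on it.

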